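Close up the sliding book rack

ROBOT

A 6-joint arm with a two-finger parallel gripper is mounted at the origin on a cart in front of the work surface, level with it; the furniture and walls round the work are solid. World frame = base frame: x ahead of the robot, y to its left, z up, the work surface at z = 0. Lengths are in m, angles in rad, forces in N, time in s.
With the tool pointing down it reaches from about 0.325 to 0.9 m from the base axis. Payload 6.1 kg.
Tool frame: the origin (TCP) lies midway between the tips of the shut fingers; the grasp point (between the pads) lies 19 mm behind it; z points along the fingers, y is the line along which they close (so a half turn about z gives the same grasp; the last joint's range is limited). The gripper opens to 85 mm and grips with 20 to 120 N. Pads are 22 mm wide; open, the fingers measure 114 mm over their backs; the gripper's body (76 mm by 85 mm) begins 54 mm behind the grasp point. The pads swing forward as they close: fully open they stand 13 mm farther back than shut.
Start: joints at [-1.266, 0.22, 1.526, -0, 1.395, -0.126], TCP at [0.261, -0.568, 0.231] pointing down, gripper open.
Joint ranges: [-2.98, 2.98], [-0.91, 2.08], [0.09, 2.57], [-1.24, 4.39], [0.2, 2.65], [-2.68, 2.68]. Speed limits (rad/s): [2.57, 2.57, 3.01, 3.14, 3.14, 3.14].

INTERFACE

Orientations are given as [roll, pitch, yaw] about the fixed x, y, z axes, in that order (R = Rz(yaw) Ry(pitch) Rx(roll)).
In Python, from plant import movep, move_l, set_joints, gripper_to, hold, inverse_kinematics, observe, get_image, get_calibration, Unreachable, job_done gives the robot as it stands. Calls block until the motion is done:
- movep(position, orientation): joint-space move of the TCP to a pose.
- move_l(position, feed=0.15, rotation=None, max_force=None): straight line of the TCP; rotation=None keeps the orientation; feed is the mean speed in m/s. With max_force (N) it stops when the force on the tool has changed by that much, and returns True; else False.
- set_joints(angles): joint-space move.
- gripper_to(opening, f_grip=None): finger opening in m; f_grip is the grip in N (None keeps the last); returns when the fingers have stopped.
- hold(seconds).
- inverse_kinematics(position, orientation): joint angles nearest the present ones, or None.
- observe(): the state.
- get_image(name): name is "scene" or "top" or "wrist"; returns (picture, depth): 384x512x3 uint8, red, green, blue; 384x512 float32, m along the optical axis (not along the pixel's ray), 0 where there is no reading.
- get_calibration(name): a dict with "intrinsics" (3x3 intrinsics, pixels), "world_from_camera" (4x4, takes a point from camera to world coordinates). Camera axes: x right, y down, z forward; pixel columns grow to the right and rows downward; lengths in m; the calibration is good to about 2 mm. A picture is of the moment at which its call begins: read the wrist's pose just before it. get_calibration takes no time and is no camera call; for the wrist camera it gives the pose at the moment of the call.
A pose or a line that the arm cannot do raises Unreachable and nothing moves.
- job_done(): hands the job in; it is judged then, once.
The state is a dict: "time_s": time; "q": joint angles; "joint_velocities": joint speeds; "joint_torque": joint torques, N m; "eef_pos": TCP position; "tcp_rot": TCP orientation; "ft_force": force on the tool from outside, world axes, zero at the start; "torque": the same for the moment, N m; "opening": finger opening in m; "grasp_force": force on a finger pad.
Only numpy, scipy, OpenCV 4.12 (cv2) and the standard library are available. Lean on these libraries where they do the work, as an engineer would, in place of code of your own. Each camera call takes 0.05 s, during which the arm holds its last target. There are 200 camera calls.

TASK

The last book in the small wooden desk rack has started to lean because the rack's sliding metal bookend stands too far out. With the fingertips, press and hold the black spring catch at the rack's end, push the bookend's upturned thumb tab along past it towards the books, and keep pushing until the catch clicks back up in the next hole and all three books stand upright, held by the locked bookend. Only press and push: do not pick anything up, do not touch the books with the robot, and leave the ink bottle, pencil and note pad round the rack where they are.

Things in the scene. Friction and masses are not known exactly. Their poses are not given: they have to be found in the camera images.
- rack: fixed book rack, pale wood base 110 (x) x 290 (y) x 24 mm high. Origin: centre of its underside, on the desk top. y is the sliding direction, towards the fixed wooden end panel (inner face y = +133, top z = 124 mm); x across, z up. Rail tops at z = 24; between them a channel 36 mm wide. The books stand between end panel and bookend
- bookend (a joint): travel in m of the sliding bookend along rack +y. 0: start, locked by the catch pin in its first hole (1.5 mm play). 0.042: second hole, where the pin springs up and locks it again. It leaves a hole only while the catch is pressed; more than 5 mm past the hole its bar keeps the pin down. Slides with about 2 N plus the friction of the books, stays where left
- tab_face (a point): centre of the outer face of the bookend's upturned grey metal thumb tab: the face to push, along rack +y. Tab 44 mm wide (x), 5 thick, top 55 mm above the desk; this point 40 mm up and at rack y = -83 mm at the start. 76 mm farther along +y stands the bookend's upright plate, 100 mm wide, top 117 mm up; two thin braces between. Axes as the rack's
- catch (a joint): travel in m of the spring catch, straight down: 0 up (locking), 0.010 fully down (stop). The pin is clear of the bookend's bar from 0.006 on. Spring 3 N at the top, 8 N fully down; it springs up when let go if a hole is over the pin
- pad_top (a point): centre of the top of the catch's black ribbed pad, beside the tab on the side away from the books. Pad 48 (x) x 40 mm (y), top 40.5 mm above the desk when up, 30.5 fully down; centre at rack y = -106.5 mm, near edge 3.5 mm from the tab's face at the start. It only goes up and down: a fingertip can press it and slide along it while pushing the tab. Axes as the rack's
- book_left: small dark green cloth-bound book standing on end, 124 mm tall, 98 mm deep, 30 mm thick, 0.4 kg, next to the fixed end panel, spine across the rack's -x side. Origin: centre of the cover that faces the end panel; its own x axis points up along the book's height
- book_mid: same book, standing upright in the middle of the row; origin and axes alike
- book_leaning: same book, last in the row; at the start it leans about 20 degrees against the middle book, its foot out towards the bookend's plate. Origin and axes alike
- ink_bottle: bystander: square dark ink bottle 34 x 34 x 56 mm standing behind the rack; origin under its centre
- pencil_natural: bystander: natural wood pencil 172 mm long, 7 mm thick, lying in front of the rack; origin under its centre, along its y axis
- sticky_pad_1: bystander: pad of sticky notes 70 x 70 x 12 mm, lying beyond the catch end of the rack; origin under its centre
Not all that is in view belongs to the job. Leave any orange look-alike of the book_left alone.

How it is judged:
By the outcome, as a careful person would: the job done as asked, in the order asked, and still so for the second after the job is handed in, with the robot touching nothing.
It also fails if it takes over 38 s, if anything falls off the work surface, if the arm or the gripper's body presses on something with over 40 N, if the wrist force passes 120 N, or if a joint passes its speed limit or range.

## Working session

There is one attempt and no reset: what is moved stays moved. The work goes in short steps, each a Python script; the robot and the scene stay as the last script left them, time stands still between calls to the robot, and variables do not carry over. Pictures are saved under pics/ and viewed, at most 10 in all, crops included, and the job is handed in when it is done.

```bash
ls; mkdir -p pics
python3 - <<'E'
from plant import *
import cv2,numpy as np
for n in("scene","top"):
    im,d=get_image(n); cv2.imwrite(f"pics/{n}0.png",im[:,:,::-1]); np.save(f"pics/{n}0.npy",d)
    c=get_calibration(n); print(n,np.round(c["intrinsics"],1).tolist(),np.round(c["world_from_camera"],3).tolist())
print(observe()["time_s"],observe()["tcp_rot"])
E
```

```text
pics
scene [[427.2, 0.0, 258.3], [0.0, 427.2, 191.1], [0.0, 0.0, 1.0]] [[0.646, -0.372, 0.666, -0.12], [-0.763, -0.341, 0.55, -0.71], [0.023, -0.863, -0.504, 0.569], [0.0, 0.0, 0.0, 1.0]]
top [[461.6, 0.0, 258.9], [0.0, 461.6, 194.5], [0.0, 0.0, 1.0]] [[-0.004, -0.983, 0.181, 0.359], [-1.0, 0.009, 0.028, -0.209], [-0.029, -0.181, -0.983, 1.115], [0.0, 0.0, 0.0, 1.0]]
0.1 [-3.13983221e+00 -2.16229961e-04  4.30766955e-01]
```

View pics/scene0.png

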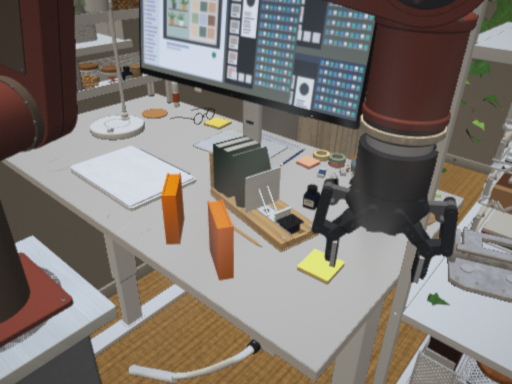

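View pics/top0.png

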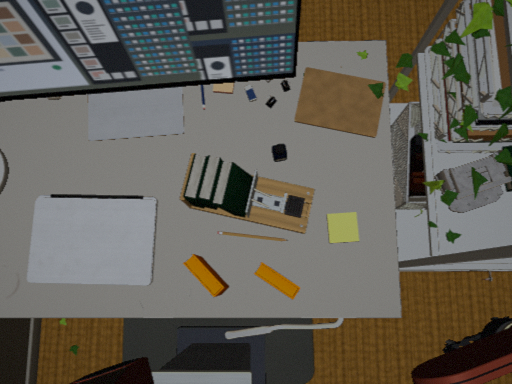

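The scene view shows the rack with the books at (240,175), the bookend at (265,190) and the black pad at (290,222). In the top view the rack runs from (185,180) to (310,208), with the pad at (294,206), the tab at about (279,203), the ink bottle at (279,152), the pencil at (253,237) and the sticky pad at (343,227). The two orange books at (205,275) and (277,280) are look-alikes to leave alone.

```bash
cat > h.py <<'E'
import numpy as np,cv2
from plant import *
def cloud(d,c):
    K=c["intrinsics"];T=c["world_from_camera"];v,u=np.mgrid[:d.shape[0],:d.shape[1]]
    p=np.stack([(u-K[0][2])/K[0][0]*d,(v-K[1][2])/K[1][1]*d,d],-1)
    return p@np.array(T)[:3,:3].T+np.array(T)[:3,3]
E
python3 - <<'E'
from h import *
im=cv2.imread("pics/top0.png");d=np.load("pics/top0.npy");P=cloud(d,get_calibration("top"))
hsv=cv2.cvtColor(im,cv2.COLOR_BGR2HSV);z=P[...,2]
roi=np.zeros(d.shape,bool);roi[140:245,170:325]=1
print("desk z",np.median(z[240:300,300:320]))
w=roi&(hsv[...,1]>70)&(hsv[...,0]>8)&(hsv[...,0]<28)&(abs(z-.024)<.009)
n,l,s,_=cv2.connectedComponentsWithStats(w.astype(np.uint8));print([(x[:5].tolist()) for x in s[1:] if x[4]>30])
k=1+np.argmax(s[1:,4]);m=l==k
r=cv2.minAreaRect((P[m][:,:2]*1000).astype(np.float32));print(r,cv2.boxPoints(r))
b=roi&(hsv[...,2]<70)&(abs(z-.04)<.008);b[:,:270]=0;b[:185]=0
r=cv2.minAreaRect((P[b][:,:2]*1000).astype(np.float32));print("pad",b.sum(),r,np.median(z[b]),P[b].mean(0))
cv2.imwrite("pics/crop.png",cv2.resize(im[140:250,170:330],None,fx=5,fy=5,interpolation=cv2.INTER_CUBIC))
for u in range(250,316,3):
    v=int(round(196+(u-250)*.23)); print(u,v,np.round(P[v,u]*1000).tolist(),im[v,u].tolist())
E
```

```text
desk z -0.0005442229562347967
[[188, 177, 126, 56, 1881]]
((553.0574951171875, -159.46340942382812), (284.4736022949219, 110.73645782470703), 76.90308380126953) [[ 466.89877  -285.45398 ]
 [ 574.75476  -310.54675 ]
 [ 639.2162    -33.47284 ]
 [ 531.3602     -8.380066]]
pad 328 ((529.3656005859375, -260.5359191894531), (39.79664993286133, 46.97248077392578), 76.54936981201172) 0.039896379764869594 [ 0.52896458 -0.26091316  0.03975504]
250 196 [540.0, -161.0, 113.0] [113, 113, 109]
253 197 [552.0, -164.0, 32.0] [75, 76, 78]
256 197 [554.0, -171.0, 22.0] [147, 146, 139]
259 198 [551.0, -178.0, 24.0] [46, 40, 36]
262 199 [550.0, -185.0, 19.0] [103, 98, 92]
265 199 [549.0, -192.0, 20.0] [148, 144, 139]
268 200 [546.0, -200.0, 24.0] [148, 143, 139]
271 201 [545.0, -207.0, 19.0] [146, 144, 139]
274 202 [542.0, -214.0, 17.0] [103, 101, 96]
277 202 [542.0, -221.0, 17.0] [50, 40, 41]
280 203 [539.0, -228.0, 21.0] [141, 139, 133]
283 204 [531.0, -235.0, 54.0] [152, 147, 140]
286 204 [533.0, -242.0, 43.0] [42, 39, 39]
289 205 [531.0, -249.0, 41.0] [21, 18, 22]
292 206 [529.0, -256.0, 38.0] [26, 27, 27]
295 206 [529.0, -263.0, 37.0] [31, 33, 33]
298 207 [527.0, -270.0, 37.0] [29, 28, 29]
301 208 [524.0, -277.0, 39.0] [36, 34, 37]
304 208 [529.0, -287.0, 4.0] [70, 108, 134]
307 209 [524.0, -293.0, 19.0] [59, 92, 115]
310 210 [525.0, -302.0, -1.0] [110, 124, 132]
313 210 [525.0, -309.0, -3.0] [124, 128, 128]
```

View pics/crop.png

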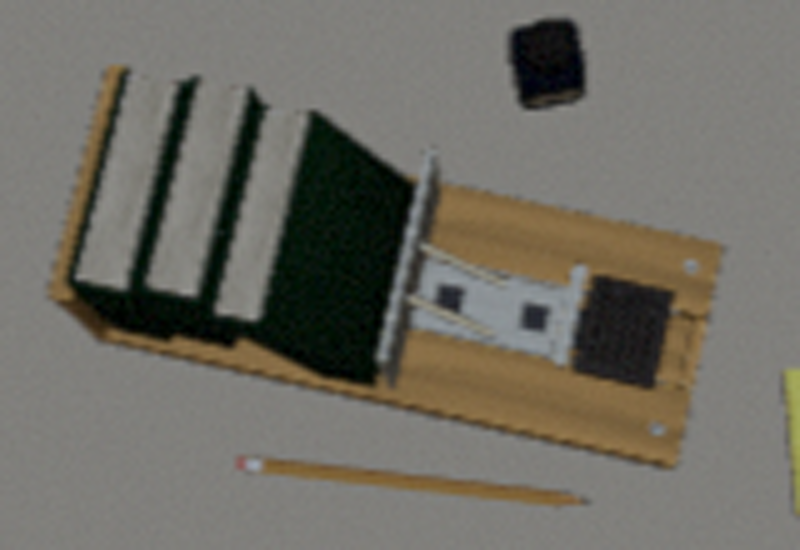

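The crop confirms it: the black ribbed pad is at crop (623,330), the grey tab at (572,315) and the plate at (410,270). The dark green books are the ones meant, and the orange ones are outside the rack. Now I'll shut the gripper, go above the pad and look.

```bash
cat >> h.py <<'E'
a=np.deg2rad(76.8);yv=np.array([np.cos(a),np.sin(a)]);xv=np.array([yv[1],-yv[0]])
PAD=np.array([.5295,-.2605])
def W(y,z,x=0): # rack y (mm), z (m)
    p=PAD+yv*(y+106.5)/1000+xv*x/1000; return [p[0],p[1],z]
E
python3 - <<'E'
from h import *
gripper_to(0.0)
q0=np.array(observe()["q"])
best=None
for yaw in(a,a-np.pi):
    q=inverse_kinematics(W(-97,.13),[np.pi,0,yaw]); print(yaw,q)
    if q is not None and (best is None or abs(q-q0).max()<best[0]): best=(abs(q-q0).max(),yaw)
print(best)
movep(W(-97,.13),[np.pi,0,best[1]])
move_l(W(-97,.07))
o=observe();print(o["time_s"],o["eef_pos"],W(-97,.07),o["ft_force"],o["opening"])
c=get_calibration("wrist");A,_=get_image("wrist");B,_=get_image("scene")
cv2.imwrite("pics/w1.png",np.hstack([A[...,::-1],B[...,::-1]])[:, :])
cv2.imwrite("pics/w1.png",np.hstack([cv2.resize(A,(400,300)),cv2.resize(B[120:270,170:370],(400,300))])[...,::-1])
E
```

```text
1.340412865531645 [-0.57552785  0.22503641  1.71883577  0.          1.19772048 -0.34514439]
-1.8011797880581482 None
(np.float64(0.6905903432512492), np.float64(1.340412865531645))
2.9917 [ 0.53163498 -0.25190389  0.07029705] [np.float64(0.5316693332660511), np.float64(-0.251251000422705), 0.07] [ 0.47465998 -0.06857048  0.07012214] -0.0002473185990778295
```

View pics/w1.png

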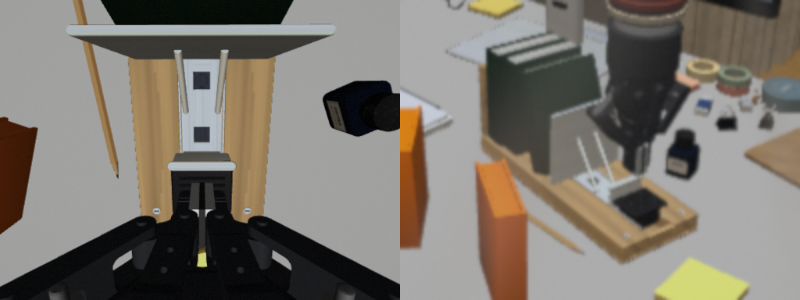

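The fingers are centred over the pad, behind the tab (wrist view tab at (202,165), pad just below it), with the ink bottle and pencil clear. Next is pressing.

Run:
```python
from h import *
def s(t):
    o=observe();p=np.array(o["eef_pos"]);print(t,round(o["time_s"],2),"racky",round((p[:2]-PAD)@yv*1000-106.5,1),"z",round(p[2]*1000,1),"F",np.round(o["ft_force"],1),"Fy",round(np.array(o["ft_force"])[:2]@yv,1))
r=move_l(W(-97,.045),feed=.06,max_force=6);s(f"near {r}")
r=move_l(W(-97,.027),feed=.02,max_force=11);s(f"down {r}")
hold(.2);s("hold")
```

```text
near False 3.66 racky -96.9 z 44.3 F [-0.4 -0.6  0.5] Fy -0.7
down True 4.43 racky -97.1 z 30.0 F [-1.7  1.3  7.2] Fy 0.9
hold 4.63 racky -97.1 z 30.0 F [-2.3  1.2  7.2] Fy 0.6
```

Run:
```python
from h import *
def s(t):
    o=observe();p=np.array(o["eef_pos"]);print(t,round(o["time_s"],2),"racky",round((p[:2]-PAD)@yv*1000-106.5,1),"z",round(p[2]*1000,1),"F",np.round(o["ft_force"],1),"Fy",round(np.array(o["ft_force"])[:2]@yv,1))
for y in(-92,-86,-80,-74,-66,-60):
    r=move_l(W(y,.030),feed=.03,max_force=25);s(f"{y} {r}")
    if r: break
A,_=get_image("wrist");B,_=get_image("scene")
cv2.imwrite("pics/w2.png",np.hstack([cv2.resize(A,(400,300)),cv2.resize(B[120:270,170:370],(400,300))])[...,::-1])
```

```text
-92 False 4.95 racky -93.6 z 31.1 F [-2.4 -4.1  6. ] Fy -4.5
-86 False 5.3 racky -88.2 z 31.1 F [-3.4 -4.9  5.6] Fy -5.6
-80 False 5.65 racky -82.1 z 31.1 F [-3.1 -5.5  5.3] Fy -6.1
-74 False 6.0 racky -75.3 z 30.7 F [-1.3 -4.9  4.2] Fy -5.1
-66 False 6.42 racky -67.0 z 30.6 F [ 0.1 -5.   3.2] Fy -4.9
-60 False 6.77 racky -60.6 z 30.4 F [ 0.4 -5.4  4.2] Fy -5.2
```

View pics/w2.png

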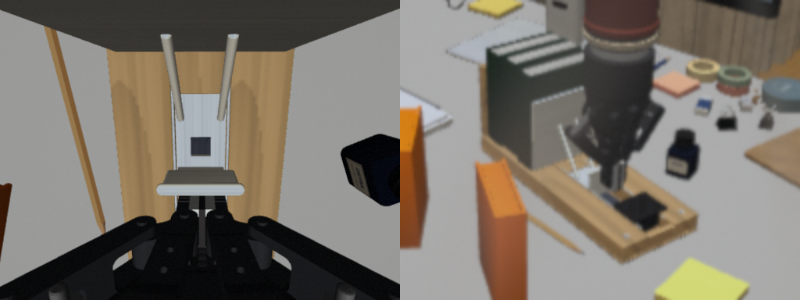

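The bookend is moving at about 5 N, and the books are nearly upright (scene view, book tops level). I'll continue in small steps until the lock stops it.

Run:
```python
from h import *
def s(t):
    o=observe();p=np.array(o["eef_pos"]);f=np.array(o["ft_force"])[:2]@yv;print(t,round(o["time_s"],2),"racky",round((p[:2]-PAD)@yv*1000-106.5,1),"z",round(p[2]*1000,1),"F",np.round(o["ft_force"],1),"Fy",round(f,1));return f
for y in np.arange(-58,-45,1.):
    r=move_l(W(y,.0305),feed=.02,max_force=12);f=s(f"{y} {r}")
    if r or f<-14: break
A,_=get_image("wrist");B,_=get_image("scene");C,d=get_image("top");np.save("pics/top3.npy",d)
P=cloud(d,get_calibration("top"))
cv2.imwrite("pics/top3.png",C[...,::-1])
cv2.imwrite("pics/w3.png",np.hstack([cv2.resize(A,(400,300)),cv2.resize(B[120:270,170:370],(400,300))])[...,::-1])
```

```text
-58.0 False 7.12 racky -58.5 z 30.5 F [ 1.5 -4.2  0.3] Fy -3.7
-57.0 False 7.37 racky -57.0 z 30.3 F [ 1.2 -2.1  0.4] Fy -1.7
-56.0 False 7.62 racky -55.7 z 30.3 F [ 1.6 -3.1  0.7] Fy -2.7
-55.0 False 7.87 racky -54.8 z 30.3 F [ 1.  -2.8 -0.8] Fy -2.5
-54.0 False 8.12 racky -54.4 z 30.3 F [-0.  -4.8 -1.2] Fy -4.7
-53.0 False 8.37 racky -54.3 z 30.4 F [-0.3 -8.1 -0.2] Fy -7.9
-52.0 False 8.62 racky -54.2 z 30.4 F [ -1.2 -10.7  -0.9] Fy -10.7
-51.0 False 8.87 racky -54.0 z 30.5 F [ -2.4 -14.3  -2.5] Fy -14.5
```

View pics/w3.png

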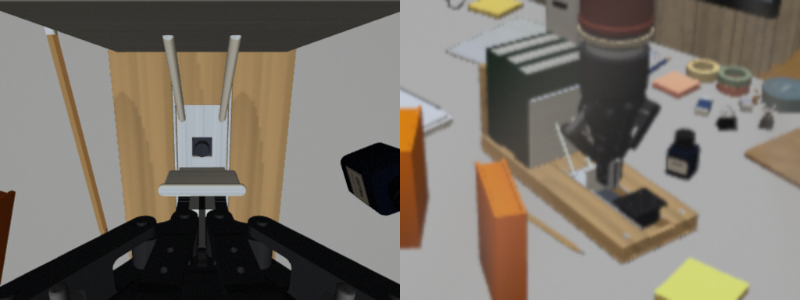

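It hits a hard stop at -54, and the pin now shows in the hole at wrist view (202,147), so it is locked. I'll back off, lift clear and check.

Run:
```python
from h import *
move_l(W(-61,.031),feed=.04);print(observe()["ft_force"])
move_l(W(-61,.10),feed=.1);move_l(W(-140,.20),feed=.2);movep([.30,-.50,.25],[np.pi,0,.6])
C,d=get_image("top");B,_=get_image("scene");P=cloud(d,get_calibration("top"))
hsv=cv2.cvtColor(C,cv2.COLOR_RGB2HSV)
yy=(P[...,:2]-PAD)@yv*1000-106.5;xx=(P[...,:2]-PAD)@xv*1000;z=P[...,2]*1000
m=(abs(xx)<18)&(abs(yy+106.5)<15);print("pad z",np.median(z[m]))
m=(abs(xx)<18)&(z>46)&(z<62)&(yy<0);print("tab y",np.median(yy[m]),m.sum())
m=(abs(xx)<45)&(z>95)&(yy>0)&(yy<145);print("top z pct",np.percentile(z[m],[5,50,95]))
print(observe()["time_s"])
cv2.imwrite("pics/f.png",np.hstack([cv2.resize(C[140:260,170:330],(400,300)),cv2.resize(B[120:270,170:370],(400,300))])[...,::-1])
```

```text
[-0.36056552 -0.07972143 -0.26429277]
pad z 40.27807935403338
tab y -37.18587921520823 45
top z pct [116.47577152 145.43281681 149.34759984]
12.3167
```

View pics/f.png

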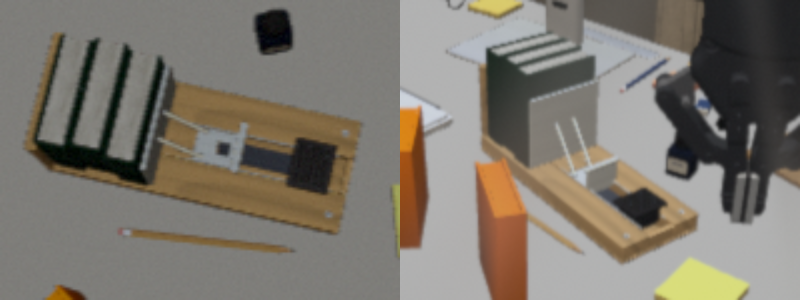

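The books stand upright, the pad is back up (40.3 mm), the tab has moved about 43 mm within the play, and the bystanders are in place.

```bash
python3 -c "
from plant import *
print(job_done())"
```

```text
the job is handed in; nothing more can be done
None
```

The bookend is locked in its second hole with the catch back up, all three books stand upright, the ink bottle, pencil and note pad were left alone, and the job is handed in.

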